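Put the dry paddle board away in the board stand

TASK

The wooden paddle board in the dish drainer is dry: lift it straight up out from between the two saucers, and slide it down into the empty slot of the light wooden board stand, handle up, until it sits fully home. Lower it all the way in rather than dropping it, let go of it, and leave the saucers, the other boards, the mug and the wine glass as they are.

Things in the scene. Friction and masses are not known exactly. Their poses are not given: they have to be found in the camera images.
- paddle: Paddle board to put away: mid-brown wood, 12 mm thick, upright. Body 140 mm long (x), 120 mm high; handle 40 mm long (x), 12 mm thick, stands up from the middle of its top edge, 120 to 180 mm above the underside, with a black hanging hole at 132 mm. Origin: centre of the underside. x along the board, y across its thickness, z up to the handle. The same from both sides. About 0.18 kg (varies).
- drainer: Black wire dish drainer on a grey tray 250 (x) x 215 mm, fixed. Origin: on the table under its centre. Eight hoops of 5 mm wire lie along x, 26 mm apart in y (gaps 21 mm), tops 85 mm above the table. The paddle stands in the middle gap (y = 0), its length along x, its underside 24.5 mm above the table on two wires; it is clear of the hoops when its underside is over 85 mm above the table.
- stand: Light wooden board stand 176 (x) x 104 (y) x 82 mm high, fixed. Origin: on the table under its centre. Four slots along x, centres at y = -36, -12, 12, 36 mm, each 16 mm wide, 160 mm long, closed at the ends, between 8 mm fins with rounded tops 82 mm above the table; slot floors 12 mm above the table. Three hold plain boards; which slot is empty differs from run to run.
- slot: The empty slot of the stand: a grey felt strip on its floor. Origin: centre of the slot floor (12 mm above the table, 70 mm below the tops of the fins). x along the slot, y across its 16 mm width, z up.
- saucer_a: Black saucer, 130 mm across and 14 mm thick, standing on edge in the drainer gap next to the paddle on the drainer's +y side; its top is 141 mm above the table. Origin: its lowest point; y is its axis.
- saucer_b: The same black saucer on the drainer's -y side of the paddle.
- board_white: White plain breakfast board 150 x 12 x 120 mm high, no handle, standing in a slot of the stand; its top is 132 mm above the table. Origin: centre of the underside; x along it, y across its thickness.
- board_green: Green plain board, same size, standing in another slot.
- board_dark: Dark wooden plain board, same size, standing in another slot.
- mug: Black mug, 82 mm across and 95 mm high, on the table in the gap between drainer and stand, towards the far side. Origin: centre of its base.
- glass: Empty wine glass, 72 mm across and 174 mm high, on the table behind the mug. Origin: centre of its foot.

How it is judged:
On the way, in this order (a step that is already met when the one before it is completed fails the run):
1. the paddle board has been lifted clear of the drainer's hoops (z of paddle in the frame of drainer above 0.09 m), for 0.1 s.
2. the paddle board sits fully home in the empty slot of the stand (z of paddle in the frame of slot between -0.004 and 0.004 m and horizontal distance between paddle and slot below 0.014 m and angle between paddle's own z axis and vertical below 0.08 rad and angle between the y axis of paddle and the y axis of slot, either way round below 0.06 rad), for 0.2 s.
At the end, for the whole second after the job is handed in: The paddle board stands handle up in the slot that was empty, its underside within 4 mm of the slot floor and its centre within 14 mm of the slot's, within 0.06 rad of the slot's direction and 0.08 rad of upright, at rest and released (all of step 2 and linear speed of paddle below 0.02 m/s and angular speed of paddle below 0.2 rad/s and contact force between paddle and the fingers below 0.1 N); the robot touches nothing.
It fails at once if the paddle board slid more than 35 mm lengthwise off the drainer's centre, or tipped over 0.2 rad, before it was clear of the hoops (it must be lifted straight up) (z of paddle in the frame of drainer below 0.08 m and x of paddle in the frame of drainer between -0.15 and 0.15 m and y of paddle in the frame of drainer between -0.12 and 0.12 m and (x of paddle in the frame of drainer above 0.035 m or x of paddle in the frame of drainer below -0.035 m or angle between paddle's own z axis and vertical above 0.2 rad)).
It fails at once if the paddle board fell into the stand instead of being lowered (faster than 0.4 m/s inside the stand) (horizontal distance between paddle and stand below 0.07 m and z of paddle in the frame of stand below 0.08 m and linear speed of paddle above 0.4 m/s).
It fails at once if a saucer in the drainer was moved by more than 20 mm (distance of any of saucer_a, saucer_b from where it was at the start of the episode above 0.02 m).
It fails at once if one of the boards already in the stand was moved by more than 20 mm (distance of any of board_white, board_green, board_dark from where it was at the start of the episode above 0.02 m).
It fails at once if the mug or the wine glass was moved by more than 30 mm (distance of any of mug, glass from where it was at the start of the episode above 0.03 m).
It also fails if it takes over 54 s, if anything falls off the work surface, if the arm or the gripper's body presses on something with over 40 N, if the wrist force passes 120 N, or if a joint passes its speed limit or range.

ROBOT

A 6-joint arm with a two-finger parallel gripper is mounted at the origin on the work surface. World frame = base frame: x ahead of the robot, y to its left, z up, the work surface at z = 0. Lengths are in m, angles in rad, forces in N, time in s.
With the tool pointing down it reaches from about 0.375 to 0.75 m from the base axis. Payload 9 kg.
Tool frame: the origin (TCP) lies at the centre of the arm's flange, where the gripper is bolted on; the fingertips stand 173 mm ahead of it and the grasp point (between the pads) lies 155 mm ahead of it (ctrl.grip_point_offset is the distance from the TCP to the grasp point, in m); z points along the fingers, y is the line along which they close (so a half turn about z gives the same grasp; the last joint's range is limited). The gripper opens to 85 mm and grips with 20 to 120 N. Pads are 22 mm wide; open, the fingers measure 114 mm over their backs; the gripper's body (76 mm by 85 mm) begins 54 mm behind the grasp point. The pads swing forward as they close: fully open they stand 13 mm farther back than shut.
Start: joints at [0.979, 0.104, 0.097, 1.564, 0, 1.353], TCP at [0.219, 0.559, 0.405] pointing down, gripper open.
Joint ranges: [-2.99, 2.99], [-0.84, 1.86], [-1.1, 1.16], [-1.84, 2.11], [-1.51, 1.56], [-3.14, 3.14]. Speed limits (rad/s): [2.22, 2.22, 2.57, 3.14, 3.14, 3.14].

INTERFACE

Orientations are given as a unit quaternion [w, x, y, z].
In Python, from rig import ctrl gives the robot as it stands.
- The arm moves only by the tool nudge_tcp, called after ">>>" as name(argument=value, ...) on one line, values as JSON. Schema: {"type":"object","properties":{"rows":{"type":"string"},"only":{"type":"string"},"quiet":{"type":"boolean"},"lines":{"type":"string"}},"required":["rows"],"additionalProperties":false}. rows is a string of 1 to 20 rows, parted by a bar, with the numbers parted by spaces; each row has 5 numbers: the opening from 0.0 (shut) to 1.0 (fully open), then dx, dy, dz in m, then a turn about the tool's z in rad; each row shifts and turns the commanded pose from where the row before left it, along the tool's axes as they then stand; what a row does not reach is not made up. A row lasts 1/8 s, in which the tool goes at most 0.0625 m and 0.188 rad, less where a joint would pass 70% of its speed; a pose out of reach is approached as far as the arm can. The fingers move at their own pace and stop on an object; the grip force is fixed at half the most. Time passes only in rows, so rows that do not move let the fingers close. The tool returns the time, the measured TCP pose, the force, the opening and the grip force at its end. only (a regular expression) keeps the lines of the reply that match it, lines (a string "A,B") keeps lines A to B, and quiet returns only ok. Input that does not fit is refused with a message, and nothing moves.
- ctrl.observe(): the state, without advancing time (a new reading comes with each control period).
- ctrl.read_camera(name): name is "side" or "top" or "wrist"; returns a dict with "image" (480x640x3 uint8, red, green, blue), "intrinsics" (3x3 intrinsics, pixels), "xyz" and "attitude" of the camera in the world; the wrist camera has in their place "hand_eye" (4x4, takes a point from camera to tool coordinates, whose origin is the TCP and whose axes are the flange's). Camera axes: x right, y down, z forward; pixel columns grow to the right and rows downward; lengths in m; the calibration is good to about 2 mm. The wrist camera is an equidistant fisheye: a pixel r from the principal point sees the ray r / f radians off the axis. A picture is of the moment at which its call begins: read the wrist's pose just before it. There is no depth.
- ctrl.close_job(): hands the job in; it is judged then, once.
The state is a dict: "time": time; "joints": joint angles; "joint_vel": joint speeds; "joint_torque": joint torques, N m; "tool_pos": TCP position; "tcp_rot": TCP orientation; "force": force on the tool from outside, world axes, zero at the start; "wrist_torque": the same for the moment, N m; "finger_gap": opening from 0.0 (shut) to 1.0 (fully open); "grip_force": force on a finger pad.
Only numpy, scipy, OpenCV 4.12 (cv2) and the standard library are available. Lean on these libraries where they do the work, as an engineer would, in place of code of your own. Each camera call takes 0.05 s, during which the arm holds its last target. There are 200 camera calls.

## Working session

There is one attempt and no reset: what is moved stays moved. The work goes in short steps, Python scripts to look and compute and a tool call to move; the robot and the scene stay as the last step left them, time stands still between calls to the robot, and variables do not carry over. Pictures are saved under pics/ and viewed, at most 13 in all, crops included, and the job is handed in when it is done.

```bash
ls; mkdir -p pics; python3 - <<'E'
from rig import ctrl
import cv2,json
s=ctrl.observe();print({k:s[k] for k in("time","tool_pos","tcp_rot","finger_gap")},ctrl.grip_point_offset)
for n in("top","side","wrist"):
    c=ctrl.read_camera(n);cv2.imwrite(f"pics/{n}0.png",c["image"][:,:,::-1])
    print(n,{k:(v.tolist() if hasattr(v,'tolist') else v) for k,v in c.items() if k!="image"})
E
```

```text
pics
rig.py
{'time': 0.0, 'tool_pos': array([0.21901626, 0.5584866 , 0.40391978]), 'tcp_rot': array([-2.65096974e-04,  1.85798067e-01,  9.82587727e-01, -6.05286104e-04]), 'finger_gap': 1.0010074685641932} 0.1547
top {'intrinsics': [[523.5976447585194, 0.0, 326.2869520098339], [0.0, 523.5976447585194, 234.88283460838502], [0.0, 0.0, 1.0]], 'xyz': [0.523012420625685, 0.008529760922365532, 0.9105091652070786], 'attitude': [0.03942101630658842, -0.7007304150646253, 0.7103989731662034, -0.05249921714766285]}
side {'intrinsics': [[604.4314066533154, 0.0, 321.45518547162357], [0.0, 604.4314066533154, 242.95407404499352], [0.0, 0.0, 1.0]], 'xyz': [-0.05955960866081661, 0.24234415648110333, 1.0666836227588559], 'attitude': [0.17572539772850207, -0.5495869138274301, 0.7770939191074736, -0.2513958027274682]}
wrist {'intrinsics': [[371.64829954431775, 0.0, 320.4724620750691], [0.0, 371.64829954431775, 235.512461664924], [0.0, 0.0, 1.0]], 'hand_eye': [[-0.00022826770149245767, -0.9585248235433173, -0.28500896572758777, 0.07255223712064719], [0.9999999511467789, -0.00027966172057657893, 0.00013962722514736207, 2.018301000317191e-05], [-0.00021354225908135088, -0.285008919931596, 0.9585248405540302, 0.029636568980660194], [0.0, 0.0, 0.0, 1.0]]}
```

View pics/top0.png

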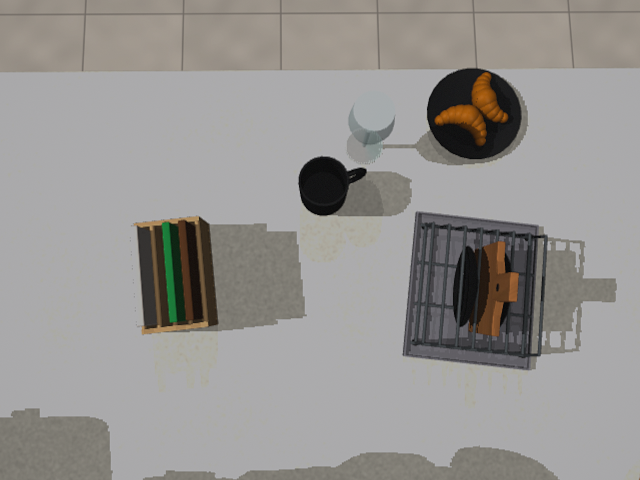

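View pics/side0.png

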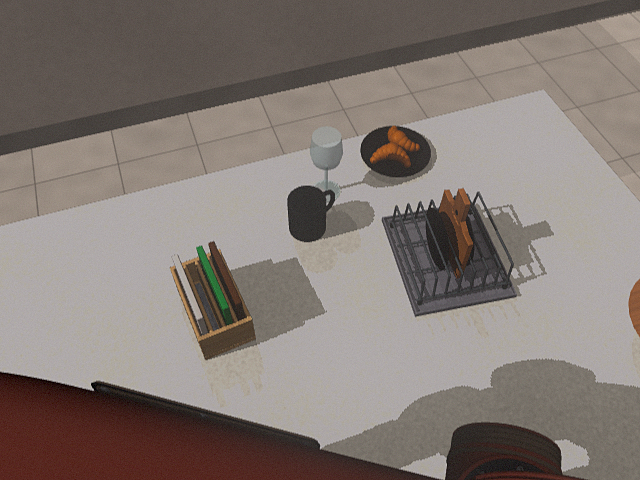

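View pics/wrist0.png

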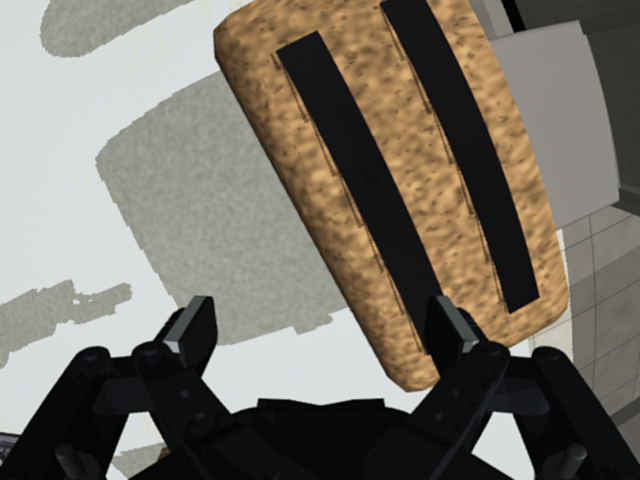

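The top view shows the stand at about (173,275), the paddle at (495,288) with its handle top near (508,287), and the mug at (325,185). In the side view the gap between white (178,258) and green (203,250) looks like the empty slot. The wrist view shows only a toaster. I'll go over the stand first.

```bash
cat > h.py <<'E'
import numpy as np, cv2
from scipy.spatial.transform import Rotation as R
from rig import ctrl
def rot(q): return R.from_quat(np.roll(q,-1)).as_matrix()
def grab(name,save=None):
    s=ctrl.observe(); c=ctrl.read_camera(name); K=np.array(c["intrinsics"])
    if name=="wrist":
        T=np.eye(4);T[:3,:3]=rot(s["tcp_rot"]);T[:3,3]=s["tool_pos"];M=T@np.array(c["hand_eye"])
    else:
        M=np.eye(4);M[:3,:3]=rot(c["attitude"]);M[:3,3]=c["xyz"]
    if save: cv2.imwrite(save,c["image"][:,:,::-1]); np.savez(save[:-4],M=M,K=K,fish=name=="wrist")
    return c["image"],K,M,name=="wrist"
def load(p):
    d=np.load(p[:-4]+".npz"); return cv2.imread(p)[:,:,::-1],d["K"],d["M"],bool(d["fish"])
def rays(cam,px):
    _,K,M,f=cam; v=(np.atleast_2d(px).astype(float)-K[:2,2])/K[0,0]
    if f:
        r=np.linalg.norm(v,axis=1,keepdims=True)+1e-12; d=np.hstack([v/r*np.sin(r),np.cos(r)])
    else: d=np.hstack([v,np.ones((len(v),1))])
    d=d/np.linalg.norm(d,axis=1,keepdims=True)
    return M[:3,3],d@M[:3,:3].T
def plane(cam,px,z):
    o,d=rays(cam,px); return o+d*((z-o[2])/d[:,2])[:,None]
def tri(cams,pxs):
    A=np.zeros((3,3));b=np.zeros(3);L=[]
    for c,p in zip(cams,pxs):
        o,d=rays(c,p);P=np.eye(3)-np.outer(d[0],d[0]);A+=P;b+=P@o;L.append((o,P))
    x=np.linalg.solve(A,b); return x,[np.linalg.norm(P@(x-o)) for o,P in L]
def proj(cam,X):
    _,K,M,f=cam; p=(np.asarray(X)-M[:3,3])@M[:3,:3]; 
    if f:
        n=np.linalg.norm(p[:2]);t=np.arctan2(n,p[2]);u=p[:2]/n*t
    else: u=p[:2]/p[2]
    return K[0,0]*u+K[:2,2]
def todo(pos,yawx):
    "tool-axis shift and turn to TCP pos, tool x heading yawx (deg), pointing down"
    s=ctrl.observe();Rm=rot(s["tcp_rot"]);d=Rm.T@(np.array(pos)-s["tool_pos"])
    y=np.degrees(np.arctan2(Rm[1,0],Rm[0,0]));t=-(np.radians(yawx-y)+np.pi)%(2*np.pi)-np.pi
    t=-((np.radians(yawx-y)+np.pi)%(2*np.pi)-np.pi)
    print("t",s["time"],"tcp",s["tool_pos"].round(4),"yaw",y.round(2),"z",Rm[:,2].round(3),"-> shift",d.round(4),"turn",round(t,4))
E
python3 - <<'E'
from h import *
t=grab("top");s=grab("side")
print(plane(t,[[508,287],[495,288]],.2))
print("stand fin tops",plane(t,[[203,220],[215,325],[145,330],[135,225]],.082).round(3))
print("tray",plane(t,[[418,213],[537,225],[530,368],[405,356]],.005).round(3))
print("mug",plane(t,[[323,170]],.095))
todo([.46,.245,.42],180)
E
```

```text
[[ 0.54133832 -0.25131513  0.2       ]
 [ 0.54024107 -0.23346468  0.2       ]]
stand fin tops [[0.658 0.189 0.082]
 [0.492 0.168 0.082]
 [0.486 0.276 0.082]
 [0.651 0.296 0.082]]
tray [[ 0.678 -0.171  0.005]
 [ 0.654 -0.381  0.005]
 [ 0.409 -0.352  0.005]
 [ 0.432 -0.14   0.005]]
mug [[ 0.73415242 -0.0036849   0.095     ]]
t 0.25 tcp [0.219  0.5585 0.4043] yaw 158.59 z [-0.    -0.001 -1.   ] -> shift [-0.3388 -0.2039 -0.0156] turn -0.3737
```

```bash
python3 -c "
from h import *
todo([.572,.232,.43],187)"
```

```text
t 0.25 tcp [0.219  0.5585 0.4043] yaw 158.59 z [-0.    -0.001 -1.   ] -> shift [-0.4478 -0.1751 -0.0256] turn -0.4959
```

>>> nudge_tcp(rows="1 -0.056 -0.0219 -0.0032 0 | 1 -0.056 -0.0219 -0.0032 0 | 1 -0.056 -0.0219 -0.0032 0 | 1 -0.056 -0.0219 -0.0032 0 | 1 -0.056 -0.0219 -0.0032 0 | 1 -0.056 -0.0219 -0.0032 0 | 1 -0.056 -0.0219 -0.0032 0 | 1 -0.056 -0.0219 -0.0032 0 | 1 0 0 0 -0.165 | 1 0 0 0 -0.165 | 1 0 0 0 -0.165 | 1 0 0 0 0 | 1 0 0 0 0")

```text
time: 1.88
tool_pos: [0.5721, 0.2319, 0.4303]
tcp_rot: [-0.0, -0.059, 0.998, 0.0]
force: [-0.3, 0.4, -0.2]
finger_gap: 1.0
grip_force: 0.0
```

```bash
python3 -c "
from h import *
grab('wrist','pics/w1.png');todo([.572,.232,.43],187)"
```

```text
t 1.925 tcp [0.5721 0.2319 0.4303] yaw -173.22 z [-0.  0. -1.] -> shift [0.0001 0.0001 0.0003] turn -0.0038
```

View pics/w1.png

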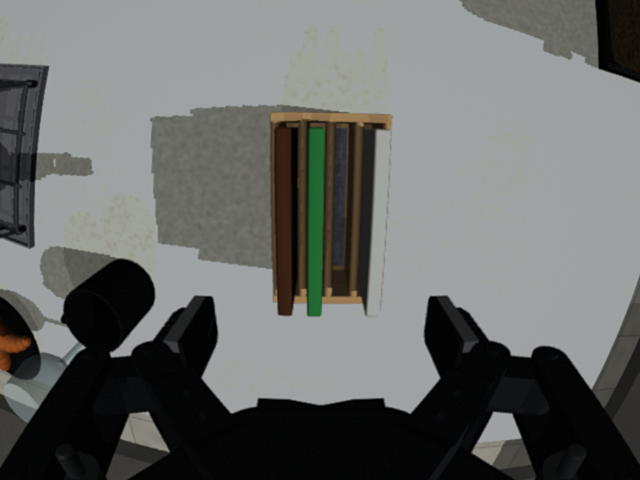

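The wrist view shows dark, green, empty and white boards from left to right. The felt strip is at column ~340, rows 125–268, between fins at columns ~328 and ~355. I'll take a second view from a shifted pose to triangulate the height and position.

>>> nudge_tcp(rows="1 0 -0.05 0 0 | 1 0.03 0 0 0 | 1 0 0 0 0 | 1 0 0 0 0", lines="1,2")

```text
time: 2.42
tool_pos: [0.5487, 0.1788, 0.4306]
```

```bash
python3 - <<'E'
from h import *
grab('wrist','pics/w2.png')
for p in('pics/w1.png','pics/w2.png'):
    c=load(p);g=cv2.GaussianBlur(c[0],(3,3),0)
    u,v=proj(c,[.572,.232+.0,.082]);v=int(v);u=int(u)
    print(p,u,v);print([(x,*map(int,g[v,x])) for x in range(u-30,u+70,2)])
E
```

```text
pics/w1.png 320 211
[(290, 43, 24, 14), (292, 15, 8, 4), (294, 4, 2, 2), (296, 10, 7, 4), (298, 45, 35, 23), (300, 75, 59, 40), (302, 83, 65, 44), (304, 67, 53, 35), (306, 35, 35, 21), (308, 22, 67, 31), (310, 32, 97, 47), (312, 33, 100, 48), (314, 34, 102, 49), (316, 34, 103, 49), (318, 35, 104, 49), (320, 34, 105, 50), (322, 40, 90, 44), (324, 46, 43, 26), (326, 58, 46, 30), (328, 73, 58, 38), (330, 77, 60, 41), (332, 58, 47, 32), (334, 41, 39, 38), (336, 42, 44, 48), (338, 46, 48, 51), (340, 45, 48, 51), (342, 45, 47, 51), (344, 59, 55, 51), (346, 58, 47, 33), (348, 29, 23, 15), (350, 30, 24, 16), (352, 54, 42, 28), (354, 80, 62, 42), (356, 87, 68, 46), (358, 73, 57, 39), (360, 47, 38, 29), (362, 31, 30, 28), (364, 32, 31, 30), (366, 32, 32, 31), (368, 31, 31, 29), (370, 36, 35, 34), (372, 89, 87, 84), (374, 150, 152, 146), (376, 159, 163, 157), (378, 159, 163, 158), (380, 159, 162, 159), (382, 158, 163, 160), (384, 159, 163, 162), (386, 149, 150, 147), (388, 150, 152, 151)]
pics/w2.png 375 242
[(345, 54, 31, 19), (347, 57, 33, 20), (3
[... 220 characters left out ...]
, 13, 44, 20), (375, 30, 90, 43), (377, 34, 103, 49), (379, 35, 105, 50), (381, 35, 107, 51), (383, 36, 107, 51), (385, 36, 109, 51), (387, 40, 101, 53), (389, 59, 58, 45), (391, 39, 31, 21), (393, 30, 23, 15), (395, 30, 23, 15), (397, 30, 24, 16), (399, 32, 25, 16), (401, 32, 25, 16), (403, 32, 25, 17), (405, 52, 41, 28), (407, 82, 64, 43), (409, 91, 72, 49), (411, 77, 61, 41), (413, 47, 41, 32), (415, 33, 32, 31), (417, 34, 33, 31), (419, 33, 33, 31), (421, 34, 33, 32), (423, 34, 34, 32), (425, 34, 33, 32), (427, 34, 33, 32), (429, 33, 32, 31), (431, 33, 32, 31), (433, 73, 72, 68), (435, 146, 145, 139), (437, 165, 168, 161), (439, 165, 169, 163), (441, 165, 169, 165), (443, 165, 169, 168)]
```

View pics/w2.png

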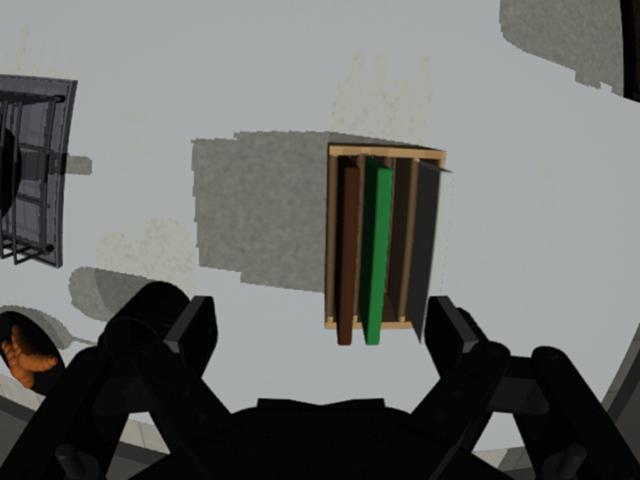

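w2 shows the slot partly hidden by the green board (fin R at column 409). I'll take a view from the other side and intersect the sight planes of the fins and board edges.

>>> nudge_tcp(rows="1 -0.03 0.05 0 0 | 1 0 0.035 0 0 | 1 0 0 0 0 | 1 0 0 0 0", lines="1,2")

```text
time: 2.98
tool_pos: [0.5682, 0.2667, 0.4301]
```

```bash
python3 - <<'E'
from h import *
grab('wrist','pics/w3.png')
for p in('pics/w1.png','pics/w3.png'):
    c=load(p);g=cv2.GaussianBlur(c[0],(3,3),0)
    hsv=cv2.cvtColor(g,cv2.COLOR_RGB2HSV)
    for v in (150,180,210,240):
        print(p,v,'wood',[x for x in range(255,400) if g[v,x,0]>62 and 105<hsv[v,x,1]<140 and hsv[v,x,0]<25],
         'green',[x for x in range(255,400) if 45<hsv[v,x,0]<80 and g[v,x,1]>60][::13],'felt',[x for x in range(255,400) if int(g[v,x,2])-int(g[v,x,0])>2 and g[v,x,0]<70])
E
```

```text
pics/w1.png 150 wood [272, 273, 300, 301, 302, 303, 304, 328, 329, 330, 331, 332, 355, 356, 357, 358, 359, 360, 361] green [309, 322] felt [308, 309, 310, 311, 312, 313, 314, 315, 316, 317, 318, 319, 320, 321, 322, 323, 336, 337, 338, 339, 340, 341, 342, 343, 344]
pics/w1.png 180 wood [272, 273, 299, 300, 301, 302, 303, 304, 327, 328, 329, 330, 331, 332, 354, 355, 356, 357, 358, 359, 360] green [309, 322] felt [308, 309, 310, 311, 312, 313, 314, 315, 316, 317, 318, 319, 320, 321, 322, 336, 337, 338, 339, 340, 341, 342, 343, 344]
pics/w1.png 210 wood [272, 273, 274, 300, 301, 302, 303, 304, 327, 328, 329, 330, 331, 353, 354, 355, 356, 357, 358] green [308, 321, 395] felt [308, 309, 310, 311, 312, 313, 314, 315, 316, 317, 318, 319, 320, 321, 322, 335, 336, 337, 338, 339, 340, 341, 342, 343]
pics/w1.png 240 wood [273, 274, 275, 300, 301, 302, 303, 304, 326, 327, 328, 329, 330, 331, 352, 353, 354, 355, 356, 357] green [308, 321] felt [308, 309, 310, 311, 312, 313, 314, 315, 316, 317, 318, 319, 320, 321, 334, 335, 336, 337, 338, 339, 340, 341,
[... 415 characters left out ...]
274] felt [261, 262, 263, 264, 265, 266, 267, 268, 269, 270, 271, 272, 273, 274, 275, 276, 277, 278, 279, 280, 281, 302, 303, 304, 305, 306, 307, 308, 309, 310, 311]
pics/w3.png 210 wood [288, 289, 290, 291, 314, 315, 316, 317, 318, 319, 342, 343, 344, 345, 346] green [261, 274] felt [262, 263, 264, 265, 266, 267, 268, 269, 270, 271, 272, 273, 274, 275, 276, 277, 278, 279, 280, 281, 282, 302, 303, 304, 305, 306, 307, 308, 309, 310]
pics/w3.png 240 wood [288, 289, 290, 291, 313, 314, 315, 316, 317, 318, 341, 342, 343, 344, 345] green [262, 275] felt [262, 263, 264, 265, 266, 267, 268, 269, 270, 271, 272, 273, 274, 275, 276, 277, 278, 279, 280, 281, 302, 303, 304, 305, 306, 307, 308, 309, 310]
```

```bash
python3 - <<'E'
from h import *
c1=load('pics/w1.png');c3=load('pics/w3.png')
v=[150,180,210,240]
F={'L':([330,329.5,329,328.5],[289.5,289,289.5,289.5]),'R':([358,357,355.5,354.5],[317,316.5,316.5,315.5])}
def sp(c,u):
    o,d=rays(c,np.c_[u,v]); n=np.linalg.svd(d)[2][2]; return o,n
for k,(a,b) in F.items():
    (o1,n1),(o2,n2)=sp(c1,a),sp(c3,b)
    t=np.cross(n1,n2);t/=np.linalg.norm(t);t*=np.sign(t[0])
    e=np.array([1.,0,0]);p=np.linalg.solve([n1,n2,e],[n1@o1,n2@o2,.572])
    print(k,'at x=.572',p.round(4),'dir',t.round(3),'yaw',np.degrees(np.arctan2(t[1],t[0])).round(2))
for c,a in((c1,0),(c3,1)):
    P={k:plane(c,np.c_[F[k][a],v],.082) for k in F}
    for k in P:
        s,i=np.polyfit(P[k][:,0],P[k][:,1],1);print(k,'z=.082: y at x=.572',round(s*.572+i,4),'yaw',np.degrees(np.arctan(s)).round(2))
for p,c,u in(('w1',c1,342),('w3',c3,304)):
    g=c[0].astype(int)
    print(p,[(y,*g[y,u]) for y in list(range(104,130))+list(range(262,312,2))])
E
```

```text
L at x=.572 [0.572  0.2395 0.0826] dir [0.994 0.106 0.012] yaw 6.06
R at x=.572 [0.572  0.2632 0.0819] dir [ 0.993  0.103 -0.05 ] yaw 5.94
L z=.082: y at x=.572 0.2395 yaw 6.08
R z=.082: y at x=.572 0.2632 yaw 5.66
L z=.082: y at x=.572 0.2395 yaw 6.01
R z=.082: y at x=.572 0.2632 yaw 5.96
w1 [(104, np.int64(157), np.int64(159), np.int64(149)), (105, np.int64(155), np.int64(156), np.int64(146)), (106, np.int64(153), np.int64(154), np.int64(144)), (107, np.int64(156), np.int64(157), np.int64(146)), (108, np.int64(158), np.int64(160), np.int64(150)), (109, np.int64(159), np.int64(163), np.int64(153)), (110, np.int64(160), np.int64(165), np.int64(155)), (111, np.int64(147), np.int64(152), np.int64(143)), (112, np.int64(101), np.int64(94), np.int64(83)), (113, np.int64(134), np.int64(106), np.int64(72)), (114, np.int64(155), np.int64(125), np.int64(84)), (115, np.int64(156), np.int64(126), np.int64(85)), (116, np.int64(155), np.int64(123), np.int64(84)), (117, np.int64(153), np.int64(122), np.int64(83)), (118, np.int64(153), np.int64(122), np.int64(83)), (119, np.int64(153), np.int64(123
[... 3613 characters left out ...]
, np.int64(39), np.int64(31), np.int64(21)), (286, np.int64(40), np.int64(32), np.int64(22)), (288, np.int64(38), np.int64(31), np.int64(19)), (290, np.int64(39), np.int64(31), np.int64(20)), (292, np.int64(40), np.int64(32), np.int64(21)), (294, np.int64(39), np.int64(31), np.int64(20)), (296, np.int64(100), np.int64(80), np.int64(53)), (298, np.int64(151), np.int64(121), np.int64(82)), (300, np.int64(146), np.int64(117), np.int64(79)), (302, np.int64(143), np.int64(115), np.int64(81)), (304, np.int64(147), np.int64(148), np.int64(147)), (306, np.int64(153), np.int64(157), np.int64(158)), (308, np.int64(153), np.int64(157), np.int64(158)), (310, np.int64(153), np.int64(157), np.int64(158))]
```

```bash
python3 - <<'E'
from h import *
# long side of the stand: outer end plates' corners seen from the top camera, and the side
todo([.543,-.252,.43],173)
E
```

```text
t 3.025 tcp [0.5682 0.2662 0.4303] yaw -173.08 z [ 0. -0. -1.] -> shift [ 8.750e-02 -5.114e-01  3.000e-04] turn 0.243
```

```bash
python3 - <<'E'
from h import *
P=[]
for n,u,r in(('w1',342,(121.3,295.5)),('w3',304,(121,295.5))):
    p=plane(load(f'pics/{n}.png'),[[u,q] for q in r],.082);print(p.round(4),np.linalg.norm(p[0]-p[1]));P.append(p.mean(0))
c=np.mean(P,0);y=.25135+np.tan(np.radians(6))*(c[0]-.572)
print('slot centre',c,'y on line',y)
E
```

```text
[[0.4921 0.2409 0.082 ]
 [0.6508 0.2619 0.082 ]] 0.16010478645321957
[[0.4918 0.2433 0.082 ]
 [0.651  0.261  0.082 ]] 0.1602037577982559
slot centre [0.57142109 0.25175912 0.082     ] y on line 0.2512891545349344
```

>>> nudge_tcp(rows="1 0.0097 -0.0568 0 0 | 1 0.0097 -0.0568 0 0 | 1 0.0097 -0.0568 0 0 | 1 0.0097 -0.0568 0 0 | 1 0.0097 -0.0568 0 0 | 1 0.0097 -0.0568 0 0 | 1 0.0097 -0.0568 0 0 | 1 0.0097 -0.0568 0 0 | 1 0.0097 -0.0568 0 0 | 1 0 0 0 0.122 | 1 0 0 0 0.122 | 1 0 0 0 0 | 1 0 0 0 0", lines="1,2")

```text
time: 4.65
tool_pos: [0.5428, -0.2516, 0.4304]
```

```bash
python3 -c "
from h import *
grab('wrist','pics/w4.png');todo([.543,-.252,.43],173)"
```

```text
t 4.7 tcp [ 0.5429 -0.2515  0.4304] yaw 173.07 z [ 0. -0. -1.] -> shift [-0.0001 -0.0005  0.0004] turn 0.0013
```

View pics/w4.png

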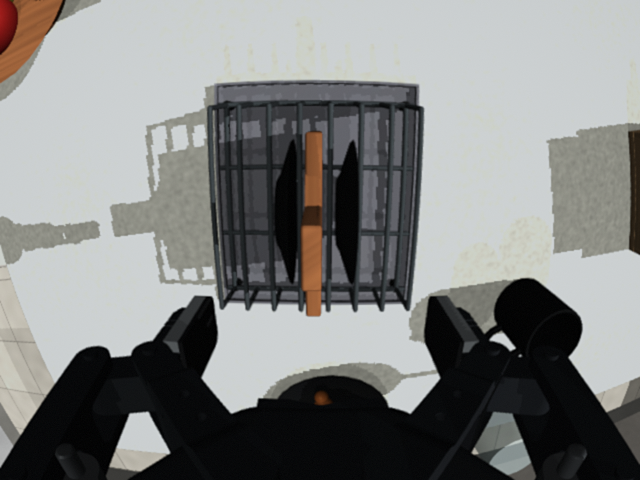

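The wrist view shows the paddle as an orange stripe at columns 305–323, rows 130–317, between the two saucers. The handle's shaded end starts at row ~206. I'll take a second, laterally shifted view.

>>> nudge_tcp(rows="1 0 0.04 0 0 | 1 0 0 0 0 | 1 0 0 0 0", lines="1,2")

```text
time: 5.08
tool_pos: [0.548, -0.2117, 0.4304]
```

```bash
cat > pad.py <<'E'
from h import *
def mask(c):
    h=cv2.cvtColor(c[0],cv2.COLOR_RGB2HSV);m=((h[...,0]<20)&(h[...,1]>120)&(h[...,2]>35)).astype(np.uint8)
    n,l,st,_=cv2.connectedComponentsWithStats(m[:325]);st[0,4]=0
    cx=st[:,0]+st[:,2]/2; k=max(range(n),key=lambda i:st[i,4]*(200<cx[i]<450)); return l==k,st[k]
E
python3 - <<'E'
from pad import *
grab('wrist','pics/w5.png')
for p in('w4','w5'):
    c=load(f'pics/{p}.png');m,st=mask(c);print(p,st)
    for v in range(st[1],st[1]+st[3],5):
        x=np.flatnonzero(m[v]);print((v,int(x[0]),int(x[-1]),[int(c[0][v,q,0]) for q in x[::3]]))
E
```

```text
w4 [ 301  131   22  185 3317]
(131, 312, 316, [56, 57])
(136, 306, 321, [91, 125, 132, 139, 153, 147])
(141, 306, 321, [90, 126, 130, 138, 153, 147])
(146, 306, 321, [92, 125, 133, 135, 152, 147])
(151, 305, 321, [63, 127, 130, 135, 146, 165])
(156, 305, 321, [62, 127, 130, 134, 140, 166])
(161, 305, 321, [63, 127, 130, 134, 140, 166])
(166, 305, 322, [60, 128, 131, 136, 140, 165])
(171, 305, 321, [65, 128, 131, 136, 140, 157])
(176, 305, 321, [113, 136, 136, 142, 143, 149])
(181, 305, 321, [116, 142, 140, 146, 145, 157])
(186, 305, 321, [126, 142, 139, 144, 144, 156])
(191, 305, 321, [130, 142, 140, 144, 145, 156])
(196, 305, 321, [129, 142, 139, 144, 144, 154])
(201, 305, 321, [129, 142, 139, 145, 144, 147])
(206, 305, 321, [94, 69, 71, 73, 58, 109])
(211, 305, 321, [51, 53, 56, 56, 50, 76])
(216, 303, 321, [41, 54, 57, 56, 57, 57, 81])
(221, 302, 321, [44, 55, 58, 59, 58, 58, 80])
(226, 301, 321, [63, 129, 136, 137, 136, 132, 133])
(231, 301, 321, [91, 165, 168, 164, 162, 160, 161])
(236, 301, 321, [87, 158, 156, 155, 156, 160, 165])
(
[... 2502 characters left out ...]
, [78, 88, 90, 91, 89, 86, 55, 98, 96, 91, 111, 89, 86, 88])
(267, 232, 274, [62, 91, 91, 90, 93, 93, 63, 90, 93, 97, 136, 96, 86, 91])
(272, 232, 276, [44, 91, 93, 95, 95, 97, 70, 83, 91, 131, 135, 112, 88, 92, 78])
(277, 233, 278, [84, 95, 97, 98, 98, 96, 55, 93, 127, 134, 134, 114, 87, 92, 97])
(282, 233, 277, [62, 100, 99, 97, 94, 91, 62, 118, 152, 154, 159, 133, 86, 93, 96])
(287, 234, 276, [78, 95, 94, 93, 95, 90, 45, 139, 151, 154, 157, 158, 84, 92, 84])
(292, 254, 274, [102, 151, 153, 155, 166, 95, 88])
(297, 255, 273, [124, 153, 156, 155, 165, 86, 92])
(302, 255, 271, [113, 150, 155, 156, 162, 89])
(307, 256, 270, [125, 151, 157, 158, 154])
(312, 256, 268, [116, 153, 159, 157, 145])
```

View pics/w5.png

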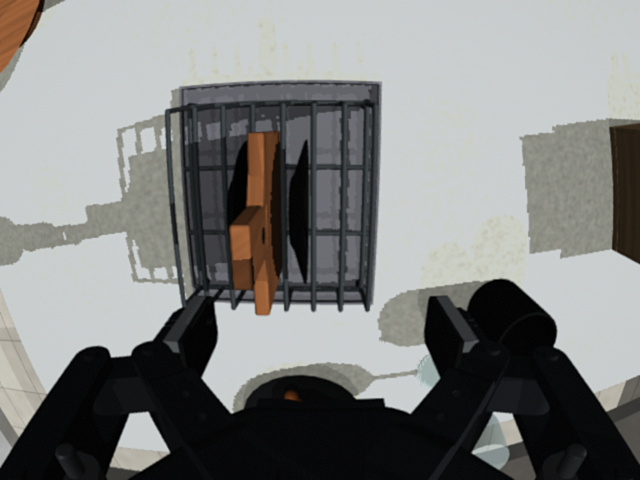

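w5 shows the handle top at columns 230–250, rows 225–289, with the hanging hole at (264,236). Now intersect the sight planes of the handle's edges.

```bash
python3 - <<'E'
from h import *
c4=load('pics/w4.png');c5=load('pics/w5.png')
def sp(c,uv):
    o,d=rays(c,uv);return o,np.linalg.svd(d)[2][2] if len(d)>2 else np.cross(d[0],d[1])
E={'L':([[300.5,228],[300.5,286]],[[228.5,228],[233.5,286]]),'R':([[321.7,228],[320.8,286]],[[248.7,228],[251,286]]),'bodyL':([[305.3,140],[305.3,200]],[[247,140],[246,200]])}
for k,(a,b) in E.items():
    (o1,n1),(o2,n2)=sp(c4,a),sp(c5,b);t=np.cross(n1,n2);t/=np.linalg.norm(t)*np.sign(t[0])
    p=np.linalg.solve([n1,n2,[1.,0,0]],[n1@o1,n2@o2,.545]);print(k,p.round(4),'dir',t.round(3),'yaw',np.degrees(np.arctan2(t[1],t[0])).round(2))
for q in(224.5,289.5): print('handle end',tri((c4,c5),([311,q],[240.5,q+.3]))[0].round(4))
for n,c,u in(('w4',c4,311),('w5',c5,240.5)):
    e=plane(c,[[u,224.5],[u,289.5]],.2045);print(n,e.round(4),np.linalg.norm(e[0]-e[1]))
for q in (131.5,316): print('body end z.1445',plane(c4,[[313.5,q]],.1445).round(4))
b=plane(c4,[[313.3,150],[313.3,190],[313.2,300],[313,311]],.1445);s,i=np.polyfit(b[:,0],b[:,1],1);print('body line yaw',np.degrees(np.arctan(s)),'y@.545',s*.545+i)
E
```

```text
L [ 0.545  -0.2633  0.2037] dir [ 0.985 -0.142 -0.101] yaw -8.22
R [ 0.545  -0.2515  0.2071] dir [ 0.99  -0.135  0.052] yaw -7.75
bodyL [ 0.545  -0.2619  0.1656] dir [ 0.955 -0.112  0.276] yaw -6.67
handle end [ 0.5234 -0.2546  0.1997]
handle end [ 0.5578 -0.2587  0.2116]
w4 [[ 0.522  -0.2543  0.2045]
 [ 0.5606 -0.2593  0.2045]] 0.03897066649606937
w5 [[ 0.5223 -0.2533  0.2045]
 [ 0.5612 -0.2609  0.2045]] 0.039687539401223215
body end z.1445 [[ 0.4726 -0.2478  0.1445]]
body end z.1445 [[ 0.6111 -0.2654  0.1445]]
body line yaw -7.331623035742127 y@.545 -0.2571612604707913
```

```bash
python3 -c "
from h import *
todo([.5417,-.2568,.332],172.6)"
```

```text
t 5.125 tcp [ 0.548  -0.2121  0.4303] yaw 173.0 z [ 0. -0. -1.] -> shift [ 0.0008 -0.0451  0.0983] turn 0.007
```

>>> nudge_tcp(rows="1 0.0008 -0.0451 0 0.007 | 1 0 0 0 0 | 1 0 0 0.03 0 | 1 0 0 0.03 0 | 1 0 0 0.03 0 | 1 0 0 0.0083 0 | 1 0 0 0 0 | 1 0 0 0 0")

```text
time: 6.12
tool_pos: [0.542, -0.2566, 0.3336]
tcp_rot: [0.001, 0.065, 0.998, -0.001]
force: [-0.2, -0.4, 0.3]
finger_gap: 1.0
grip_force: 0.0
```

```bash
python3 -c "
from h import *
todo([.5417,-.2568,.332],172.6);grab('wrist','pics/w6.png')"
```

```text
t 6.125 tcp [ 0.542  -0.2566  0.3336] yaw 172.56 z [ 0.002 -0.001 -1.   ] -> shift [ 0.0003 -0.0002  0.0016] turn -0.0007
```

View pics/w6.png

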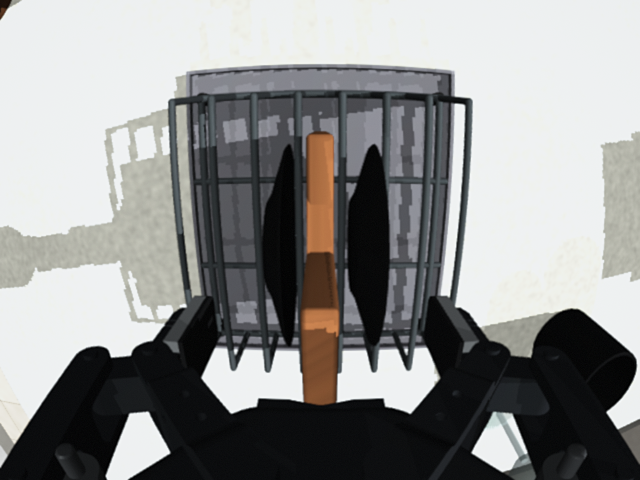

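The paddle's handle is centred between the open fingers at column 320, clear of the saucers. I'll close the gripper.

>>> nudge_tcp(rows="0 0 0 0 0 | 0 0 0 0 0 | 0 0 0 0 0 | 0 0 0 0 0 | 0 0 0 0 0 | 0 0 0 0 0 | 0 0 0 0 0 | 0 0 0 0 0 | 0 0 0 0 0 | 0 0 0 0 0")

```text
time: 7.42
tool_pos: [0.5417, -0.2563, 0.332]
tcp_rot: [0.0, 0.065, 0.998, 0.0]
force: [0.5, -0.4, 1.7]
finger_gap: 0.134
grip_force: 58.4
```

>>> nudge_tcp(rows="0 0 0 -0.005 0 | 0 0 0 -0.005 0 | 0 0 0 -0.01 0 | 0 0 0 0 0 | 0 0 0 0 0")

```text
time: 8.05
tool_pos: [0.5417, -0.2563, 0.352]
tcp_rot: [0.0, 0.065, 0.998, 0.0]
force: [-0.0, 0.5, -2.5]
finger_gap: 0.134
grip_force: 58.4
```

>>> nudge_tcp(rows="0 0 0 -0.015 0 | 0 0 0 -0.015 0 | 0 0 0 -0.015 0 | 0 0 0 -0.015 0 | 0 0 0 -0.015 0 | 0 0 0 -0.02 0 | 0 0 0 -0.02 0 | 0 0 0 -0.02 0 | 0 0 0 0 0 | 0 0 0 0 0 | 0 0 0 0 0")

```text
time: 9.43
tool_pos: [0.5416, -0.2563, 0.4859]
tcp_rot: [-0.001, 0.065, 0.998, 0.0]
force: [-0.7, -0.5, -1.2]
finger_gap: 0.132
grip_force: 58.6
```

```bash
python3 -c "
from h import *
grab('top','pics/t7.png');grab('wrist','pics/w7.png')
a=np.hstack([load('pics/t7.png')[0][150:400,380:620],load('pics/w7.png')[0][100:350,180:460]]);cv2.imwrite('pics/c7.png',a[:,:,::-1])
todo([.5714,.2513,.489],186)"
```

```text
t 9.525 tcp [ 0.5416 -0.2563  0.4862] yaw 172.56 z [-0.001  0.001 -1.   ] -> shift [ 0.0362  0.5072 -0.0024] turn -0.2345
```

View pics/c7.png

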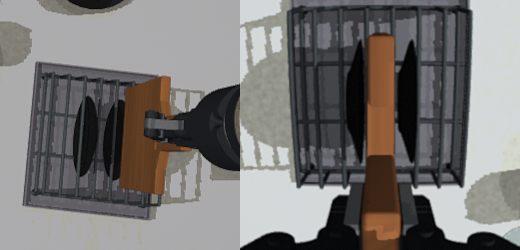

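>>> nudge_tcp(rows="0 0.003 0.0423 0 0 | 0 0.003 0.0423 0 0 | 0 0.003 0.0423 0 0 | 0 0.003 0.0423 0 0 | 0 0.003 0.0423 0 0 | 0 0.003 0.0423 0 0 | 0 0.003 0.0423 0 0 | 0 0.003 0.0423 0 0 | 0 0.003 0.0423 0 0 | 0 0.003 0.0423 0 0 | 0 0.003 0.0423 0 0 | 0 0.003 0.0423 0 0 | 0 0 0 0 -0.0782 | 0 0 0 0 -0.0782 | 0 0 0 0 -0.0781 | 0 0 0 0 0 | 0 0 0 0 0 | 0 0 0 0 0")

```text
time: 11.78
tool_pos: [0.5717, 0.2516, 0.487]
tcp_rot: [-0.0, -0.052, 0.999, 0.0]
force: [0.1, 0.2, -1.7]
finger_gap: 0.13
grip_force: 59.5
```

```bash
python3 - <<'E'
from h import *
grab('wrist','pics/w8.png');todo([.5714,.2513,.47],186)
c=load('pics/w8.png')
print('far slot line px',proj(c,[.4918,.24293,.082]),proj(c,[.5314,.2471,.082]))
E
```

```text
t 11.825 tcp [0.5717 0.2516 0.487 ] yaw -174.04 z [ 0.  0. -1.] -> shift [ 0.0003 -0.0003  0.017 ] turn -0.0008
far slot line px [319.98873133 120.36116805] [320.05295181 159.71119423]
```

View pics/w8.png

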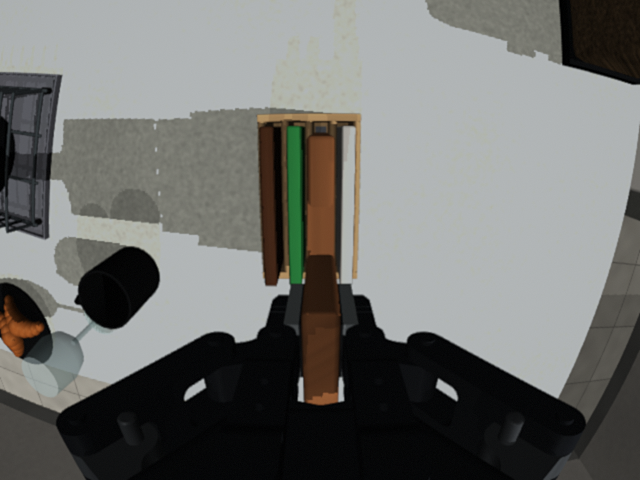

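The view shows the held paddle body (columns 307–334, centre ~320.5) above the felt slot between green (≤303) and white (≥342). I'll measure the alignment while descending to just above the fin tops.

>>> nudge_tcp(rows="0 0.0003 -0.0003 0.02 0 | 0 0 0 0.02 0 | 0 0 0 0.02 0 | 0 0 0 0.01 0 | 0 0 0 0.004 0 | 0 0 0 0 0 | 0 0 0 0 0")

```text
time: 12.7
tool_pos: [0.5716, 0.2514, 0.4139]
tcp_rot: [0.001, -0.052, 0.999, 0.0]
force: [-0.1, 0.0, -1.8]
finger_gap: 0.135
grip_force: 59.5
```

```bash
python3 - <<'E'
from h import *
grab('wrist','pics/w9.png');todo([.5714,.2513,.3195],186)
for n in('w8','w9'):
    c=load(f'pics/{n}.png');h=cv2.cvtColor(c[0],cv2.COLOR_RGB2HSV)
    Mo=((h[...,0]<20)&(h[...,1]>120)&(h[...,2]>95))
    for v in (145,165,185,230): 
        x=[q for q in range(303,340) if Mo[v,q]];print(n,v,x[0],x[-1],(x[0]+x[-1])/2)
    print(proj(c,[.52,.2459,.082]))
    print([(x,*map(int,c[0][128,x])) for x in range(296,350,2)])
E
```

```text
t 12.75 tcp [0.5715 0.2513 0.4138] yaw -174.0 z [ 0.001  0.    -1.   ] -> shift [ 0.0003 -0.      0.0943] turn -0.0001
w8 145 311 333 322.0
w8 165 311 333 322.0
w8 185 311 333 322.0
w8 230 308 333 320.5
[320.03474341 148.41708747]
[(296, 37, 115, 55), (298, 38, 115, 55), (300, 21, 70, 33), (302, 4, 21, 9), (304, 22, 23, 15), (306, 73, 58, 40), (308, 90, 70, 48), (310, 84, 66, 45), (312, 43, 34, 22), (314, 59, 49, 37), (316, 50, 50, 53), (318, 47, 50, 54), (320, 45, 49, 53), (322, 54, 57, 62), (324, 53, 58, 63), (326, 83, 70, 57), (328, 51, 40, 27), (330, 73, 57, 38), (332, 85, 67, 46), (334, 72, 57, 40), (336, 42, 35, 27), (338, 35, 34, 34), (340, 34, 34, 34), (342, 88, 87, 83), (344, 163, 161, 155), (346, 165, 163, 157), (348, 167, 163, 157)]
w9 145 310 334 322.0
w9 165 310 334 322.0
w9 185 310 334 322.0
w9 230 307 334 320.5
[320.2419809  152.98330532]
[(296, 9, 33, 15), (298, 4, 16, 7), (300, 11, 17, 7), (302, 69, 54, 36), (304, 88, 70, 48), (306, 102, 81, 55), (308, 85, 67, 45), (310, 53, 42, 28), (312, 44, 34, 23), (314, 73, 61, 51), (316, 49, 52, 56), (318, 51, 54, 57), (320, 51, 53, 57), (322, 56, 59, 63), (324, 60, 63, 67), (326, 59, 61, 64), (328, 77, 63, 47), (330, 40, 32, 22), (332, 69, 55, 37), (334, 88, 69, 48), (336, 86, 68, 46), (338, 71, 56, 37), (340, 45, 37, 28), (342, 36, 36, 34), (344, 37, 36, 35), (346, 36, 35, 33), (348, 66, 65, 63)]
```

The fins (305.5 and 335.5) and the paddle (≈320.5) share the same centre, so I'll lower gently.

>>> nudge_tcp(rows="0 0.0003 0 0.012 0 | 0 0 0 0.012 0 | 0 0 0 0.012 0 | 0 0 0 0 0 | 0 0 0 0 0")

```text
time: 13.38
tool_pos: [0.5711, 0.2513, 0.3772]
tcp_rot: [0.0, -0.052, 0.999, 0.0]
force: [-0.4, 0.6, -2.0]
finger_gap: 0.128
grip_force: 59.5
```

>>> nudge_tcp(rows="0 0 0 0.012 0 | 0 0 0 0.012 0 | 0 0 0 0.012 0 | 0 0 0 0.008 0 | 0 0 0 0 0 | 0 0 0 0 0")

```text
time: 14.12
tool_pos: [0.5712, 0.2513, 0.3334]
tcp_rot: [0.0, -0.052, 0.999, 0.0]
force: [0.8, -0.7, -1.6]
finger_gap: 0.129
grip_force: 59.5
```

>>> nudge_tcp(rows="0 0 0 0.004 0 | 0 0 0 0.004 0 | 0 0 0 0.003 0 | 0 0 0 0 0 | 0 0 0 0 0")

```text
time: 14.75
tool_pos: [0.5711, 0.2513, 0.3221]
tcp_rot: [0.0, -0.052, 0.999, 0.0]
force: [0.4, 0.9, -1.0]
finger_gap: 0.131
grip_force: 59.5
```

>>> nudge_tcp(rows="0 0 0 0.0015 0 | 0 0 0 0 0 | 0 0 0 0.001 0 | 0 0 0 0 0 | 0 0 0 0 0")

```text
time: 15.38
tool_pos: [0.5712, 0.2513, 0.3197]
tcp_rot: [0.0, -0.052, 0.999, 0.0]
force: [0.0, 0.1, 0.4]
finger_gap: 0.133
grip_force: 59.8
```

>>> nudge_tcp(rows="0 0 0 0.0007 0 | 0 0 0 0 0 | 0 0 0 0 0", lines="1,4")

```text
time: 15.75
tool_pos: [0.5712, 0.2513, 0.3197]
tcp_rot: [0.001, -0.052, 0.999, 0.0]
force: [-1.0, 0.8, 4.8]
```

>>> nudge_tcp(rows="0 0 0 0.0006 0 | 0 0 0 0 0 | 0 0 0 0 0", lines="1,4")

```text
time: 16.12
tool_pos: [0.5712, 0.2513, 0.3197]
tcp_rot: [0.001, -0.052, 0.999, 0.0]
force: [-2.8, -1.2, 9.9]
```

It is seated: the force rises with no more travel, at the expected height. Unload, open, and retreat straight up.

>>> nudge_tcp(rows="0 0 0 -0.001 0 | 0.3 0 0 0 0 | 0.5 0 0 0 0 | 1 0 0 0 0 | 1 0 0 0 0 | 1 0 0 0 0 | 1 0 0 0 0 | 1 0 0 0 0 | 1 0 0 0 0")

```text
time: 17.25
tool_pos: [0.5711, 0.2513, 0.3193]
tcp_rot: [0.0, -0.052, 0.999, 0.0]
force: [-0.5, 0.1, 0.4]
finger_gap: 1.001
grip_force: 0.0
```

>>> nudge_tcp(rows="1 0 0 -0.01 0 | 1 0 0 -0.02 0 | 1 0 0 -0.03 0 | 1 0 0 -0.04 0 | 1 0 0 -0.04 0 | 1 0 0 0 0 | 1 0 0 0 0 | 1 0 0 0 0")

```text
time: 18.25
tool_pos: [0.571, 0.2512, 0.4582]
tcp_rot: [-0.001, -0.052, 0.999, -0.0]
force: [0.1, 0.4, -0.5]
finger_gap: 1.002
grip_force: 0.0
```

```bash
python3 - <<'E'
from h import *
w=grab('wrist','pics/w10.png');t=grab('top','pics/t10.png')
a=np.hstack([w[0][80:400,200:520],t[0][130:450,80:560]]);cv2.imwrite('pics/c10.png',a[:,:,::-1])
o=plane
E
```

```text
(no output)
```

View pics/c10.png

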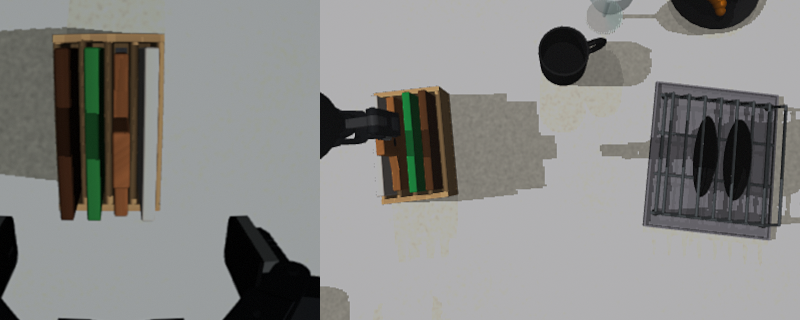

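The picture shows the paddle upright in the formerly empty slot, at crop column ~121 between green (93) and white (150). The saucers, boards and mug are in place, and the gripper is open and clear above.

```bash
python3 -c "
from rig import ctrl
print(ctrl.close_job())"
```

```text
the job is handed in; nothing more can be done
None
```

The paddle board is fully home in the empty stand slot between the green and white boards, lowered gently and released, and the job is handed in at about 18 s; the verdict itself was not shown to me.

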